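# Clear the bushing fixture and hold the guide rod through both bushings

### The job

Take the orange scraper block and push the three copper chips along the top of the bushing fixture, away from its bore, so that they drop into the fixture's chip tray (touch the chips only with the block, not with the gripper), then stand the block upright back on the surface plate, clear of the fixture, and let go of it. Then take the long rod with the red handle from the wooden stand, thread it from above through the upper and then the lower bushing, and finish while holding it there upright, its nose showing below the lower bushing but not touching the surface plate. Leave the black-handled rod and the other loose things where they are.

Things in the scene. Friction and masses are not known exactly. Their poses are not given: they have to be found in the camera images.
- fixture: bushing fixture, fixed. Origin on the surface plate, on the common upright axis of both bores; x towards its blue back wall, y along its top towards the chip tray. Level top 104 mm up, x -35 to 35, y -25 to 115 mm: brass bushing block (y -25 to 25), then flush aluminium plate with the chips. Back wall (x 35 to 49) ends level with the top. Open below the lower bushing down to the surface plate
- upper_mouth (a point): centre of the upper bore's mouth, on the fixture's top, 104 mm above the surface plate. Brass block 12 mm thick; bore 16 mm in diameter, right through, with a 2 mm chamfer at the mouth; 40 mm of open space between it and the lower block
- lower_mouth (a point): centre of the lower bore's mouth, 52 mm above the surface plate, right under the upper one; same bore and block, its underside 40 mm above the surface plate
- tray_floor (a point): middle of the floor of the open grey chip tray, which is part of the fixture just past the end of its top: inside 104 mm (fixture x) by 74 mm (fixture y), floor 33 mm and rim 70 mm above the surface plate
- chip_1_mid (a point): centre of a loose curled copper chip, 9 x 18 x 7 mm, 10 g, lying on the fixture's aluminium top plate between the bore and the tray (its y is the long way)
- chip_2_mid (a point): centre of a loose curled copper chip, 9 x 18 x 7 mm, 10 g, lying on the fixture's aluminium top plate between the bore and the tray (its y is the long way)
- chip_3_mid (a point): centre of a loose curled copper chip, 9 x 18 x 7 mm, 10 g, lying on the fixture's aluminium top plate between the bore and the tray (its y is the long way)
- scraper_mid (a point): centre (25 mm above its underside) of the scraper block standing on the surface plate: orange body 22 mm thick (x), 72 mm wide (y), with black grooves, on a brass foot 24 x 76 mm and 12 mm high; 50 mm high in all, 0.18 kg. Gripped across its thickness; its wide face pushes the chips
- stand: fixed wooden rod stand, 56 (x) x 150 (y) x 50 mm high, origin under its centre. Two upright holes 15.5 mm in diameter at y = -40 and y = +40 mm, hole floors 8 mm above the surface plate; the two rods stand in them, either way round
- guide_rod_mid (a point): centre of the long guide rod with the red handle, half-way up its 170 mm: 125 mm steel shank 14 mm in diameter with a tapered nose (9 mm across at its end, full width 4 mm up), then a red round handle 20 mm in diameter and 45 mm long at the top, so the handle reaches from 40 to 85 mm above this point. z points to the handle. 0.16 kg. It stands in the stand nose down
- guide_rod_nose (a point): end of the guide rod's nose, on its axis, 85 mm below guide_rod_mid when upright
- short_rod_mid (a point): centre of the short rod with the black handle, 130 mm long (85 mm shank 14 mm in diameter, handle 20 mm by 45 mm), in the stand's other hole; to be left there
- block_123_2_mid (a point): dark steel setup block lying flat, 50 x 75 x 25 mm, its centre; loose, to be left alone
- marker_1_mid (a point): grey and black marker pen lying down, 15 x 130 x 15 mm, its centre; loose, to be left alone
There are look-alikes about, which are no part of the job. What is shaped like the part that bears guide_rod_mid but purple or turquoise is not meant. What is shaped like the part that bears scraper_mid but blue is not meant.

How it is judged:
By the outcome, as a careful person would: the job done as asked, in the order asked, and still so for the second after the job is handed in, while the arm keeps its last pose, push and grip.
It also fails if it takes over 64 s, if anything falls off the work surface, if the arm or the gripper's body presses on something with over 40 N, if the wrist force passes 120 N, or if a joint passes its speed limit or range.

### The arm

A 6-joint arm with a two-finger parallel gripper is mounted at the origin on a cart in front of the work surface, level with it; the furniture and walls round the work are solid. World frame = base frame: x ahead of the robot, y to its left, z up, the work surface at z = 0. Lengths are in m, angles in rad, forces in N, time in s.
With the tool pointing down it reaches from about 0.35 to 0.85 m from the base axis. Payload 8.1 kg.
Tool frame: the origin (TCP) lies between the finger pads; the fingertips stand 11 mm ahead of it and the grasp point (between the pads) lies 8 mm behind it (tips_ahead is the z of the fingertips in the tool frame, in m); z points along the fingers, y is the line along which they close (so a half turn about z gives the same grasp; the last joint's range is limited). The gripper opens to 93 mm and grips with 3 to 60 N. Pads are 15 mm wide; open, the fingers measure 128 mm over their backs; the gripper's body (75 mm by 188 mm) begins 65 mm behind the grasp point.
Start: joints at [1.087, 0.13, 1.488, -0, 1.523, -0.085], TCP at [0.233, 0.553, 0.23] pointing down, gripper open.
Joint ranges: [-2.96, 2.96], [-0.89, 2.26], [0.02, 2.5], [-1.34, 4.48], [0, 2.73], [-2.66, 2.66]. Speed limits (rad/s): [2.39, 2.39, 2.79, 3.14, 3.14, 3.14].

### API

Orientations are given as a rotation vector (axis times angle).
In Python, from plant import read_state, read_camera, close_job, tips_ahead gives the robot as it stands. The module is installed in compiled form; this text tells all that it offers.
- The arm moves only by the tool move_arm, never from a script. Its argument "plan" is a list of rows, each a list of 7 numbers: the turn, a rotation vector about the tool's x, y, z in units of 6 degrees (1.0 is 6 degrees), then the shift along the tool's x, y, z in units of 25 mm (1.0 is 25 mm), then the finger opening in mm, from 0 to 93. A call has exactly 10 rows; each row shifts and turns the commanded pose from where the row before left it, along the tool's axes as they then stand; what a row does not reach is not made up. A row lasts 1/10 s, in which the tool goes at most 50 mm and 8.59 degrees, less where a joint would pass 70% of its speed; a pose out of reach is approached as far as the arm can. A call is refused whole if a number of a shift passes 1 or a number of a turn 1, either way. A call with a gripper value outside its range is refused whole. The fingers move at their own pace and stop on an object; "force" is the grip in N (left out, the last holds). Time passes only in rows, so rows that do not move let the fingers close, or fill a call up. It gives the time, the measured TCP pose, the force, the opening and the grip force at its end, in the units of the state.
- read_state(): the state, without advancing time (a new reading comes with each control period).
- read_camera(name): name is "scene" or "side" or "wrist"; returns a dict with "frame" (400x640x3 uint8, red, green, blue), "z_map" (400x640 float32, m along the optical axis (not along the pixel's ray), 0 where there is no reading), "fx", "fy", "cx", "cy" (pixels), "rvec" (rotation vector, rad) and "tvec" (3), from world to camera coordinates, as OpenCV has them. Camera axes: x right, y down, z forward; pixel columns grow to the right and rows downward; lengths in m; the calibration is good to about 2 mm. The wrist camera is an equidistant fisheye: a pixel r from the principal point sees the ray r / f radians off the axis. A picture is of the moment at which its call begins.
- close_job(): hands the job in; it is judged then, once.
The state is a dict: "t": time; "q": joint angles; "dq": joint speeds; "joint_torque": joint torques, N m; "tool_pos": TCP position; "orientation": TCP orientation; "force": force on the tool from outside, world axes, zero at the start; "wrist_torque": the same for the moment, N m; "opening": finger opening in m; "gripper_force": force on a finger pad.
Only numpy, scipy, OpenCV 4.12 (cv2) and the standard library are available. Lean on these libraries where they do the work, as an engineer would, in place of code of your own. Each camera call takes 0.05 s, during which the arm holds its last target. There are 200 camera calls.

## Working session

There is one attempt and no reset: what is moved stays moved. The work goes in short steps, Python scripts to look and compute and a tool call to move; the robot and the scene stay as the last step left them, time stands still between calls to the robot, and variables do not carry over. Pictures are saved under pics/ and viewed, at most 10 in all, crops included, and the job is handed in when it is done.

Besides the shell and the picture viewer there is one more tool, called after ">>>" as name(argument=value, ...) on one line, values as JSON. move_arm: Moves the arm, as the interface text tells. Its arguments: {"type":"object","properties":{"plan":{"type":"array","items":{"type":"array","items":{"type":"number"}}},"force":{"type":"number"}},"required":["plan"]}

```bash
mkdir -p pics
cat > h.py <<'E'
import numpy as np,cv2
from scipy.spatial.transform import Rotation as R
from plant import read_state, read_camera, close_job, tips_ahead
def cloud(c):
    # world points per pixel (pinhole cameras)
    z=c["z_map"]; v,u=np.indices(z.shape)
    p=np.stack([(u-c["cx"])/c["fx"]*z,(v-c["cy"])/c["fy"]*z,z],-1)
    Rm=cv2.Rodrigues(np.array(c["rvec"],float))[0]
    return (p-np.array(c["tvec"]).ravel())@Rm
def save(c,n,crop=None,s=1):
    f=c["frame"][...,::-1]
    if crop: f=f[crop[1]:crop[3],crop[0]:crop[2]]
    cv2.imwrite("pics/"+n,cv2.resize(f,None,fx=s,fy=s,interpolation=cv2.INTER_CUBIC))
E
python3 - <<'E'
from h import *
for n in("scene","side"):
    c=read_camera(n); save(c,n+".png"); np.savez(n+".npz",**c)
print(read_state(),tips_ahead)
E
```

```text
{'t': 0.1, 'q': array([ 1.08660309e+00,  1.31106062e-01,  1.48916700e+00, -5.99918126e-06,
        1.52299582e+00, -8.54024658e-02]), 'dq': array([-0.00068195, -0.00108888, -0.00112791,  0.00108917,  0.00095183,
        0.00124275]), 'joint_torque': array([ 1.77050504e-03, -5.61338747e+01, -4.93098879e+01,  7.70953484e-02,
        2.89641065e-02, -2.90379194e-05]), 'tool_pos': array([0.23273406, 0.55248617, 0.22868199]), 'orientation': array([-6.22183611e-01, -3.07888986e+00,  2.52922467e-03]), 'force': array([ 0.1340601 ,  0.11888507, -0.45093047]), 'wrist_torque': array([-0.0251931,  0.0753484,  0.0232953]), 'gripper_force': 0.0, 'opening': 0.09300417141650595} 0.011
```

View pics/scene.png

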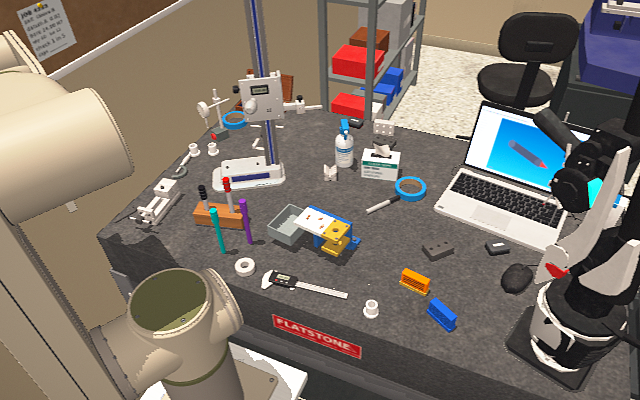

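View pics/side.png

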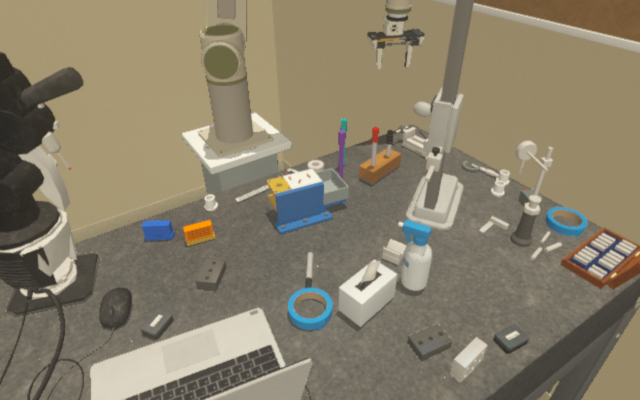

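Scene view: the orange scraper is at (415,281), with its blue look-alike at (441,314). The red-handled rod is at (227,195) in the stand at (218,215). Its look-alikes are purple (245,220) and turquoise (217,230), and the black short rod is at (203,205). The fixture is at (330,230), with its tray at (290,225). The side view shows the same layout. I'm choosing orange and red.

```bash
cat > m.py <<'E'
from h import *
def comp(n,lo,hi,zr,box=None):
    c=dict(np.load(n+".npz")); P=cloud(c); h=cv2.cvtColor(c["frame"],cv2.COLOR_RGB2HSV)
    m=cv2.inRange(h,lo,hi)>0
    m&=(P[...,2]>zr[0])&(P[...,2]<zr[1])&(c["z_map"]>0)
    if box: 
        b=np.zeros_like(m); b[box[1]:box[3],box[0]:box[2]]=1; m&=b
    return P[m],np.argwhere(m)
def desc(k,Q):
    if len(Q)<4: print(k,len(Q));return
    r=cv2.minAreaRect((Q[:,:2]*1000).astype(np.float32))
    print(k,len(Q),"mean",Q.mean(0).round(4),"z",Q[:,2].min().round(3),Q[:,2].max().round(3),"rect",np.round(r[0],1),np.round(r[1],1),round(r[2],1))
if __name__=="__main__":
  B={"scene":dict(o=(395,262,435,300),r=(215,170,235,195),fx=(262,195,365,262),st=(185,195,248,235)),
   "side":dict(o=(180,218,218,248),r=(368,122,382,142),fx=(260,165,350,232),st=(355,148,405,185))}
  for n in B:
    b=B[n]
    print(n)
    desc("orange all",comp(n,(5,120,60),(28,255,255),(.005,.06),b["o"])[0])
    desc("orange top",comp(n,(0,0,0),(180,255,255),(.045,.06),b["o"])[0])
    desc("red",comp(n,(0,150,60),(8,255,255),(.1,.22),b["r"])[0])
    desc("brasstop",comp(n,(18,120,80),(32,255,255),(.098,.11),b["fx"])[0])
    desc("top",comp(n,(0,0,0),(180,255,255),(.099,.108),b["fx"])[0])
    desc("bluewall",comp(n,(100,120,40),(120,255,255),(.01,.11),b["fx"])[0])
    desc("bluewalltop",comp(n,(100,120,40),(120,255,255),(.1,.108),b["fx"])[0])
    desc("chips",comp(n,(0,80,40),(16,255,255),(.1,.12),b["fx"])[0])
    desc("rim",comp(n,(0,0,0),(180,60,255),(.066,.073),b["fx"])[0])
    desc("stand top",comp(n,(5,100,40),(20,255,255),(.045,.055),b["st"])[0])
  c=dict(np.load("scene.npz")); save(c,"c1.png",(180,170,450,340),2.9)
E
python3 m.py
```

```text
scene
orange all 496 mean [ 0.4724 -0.32    0.0354] z 0.005 0.056 rect [ 478.7 -318.8] [76.  29.6] 81.5
orange top 217 mean [ 0.4761 -0.3205  0.0499] z 0.045 0.056 rect [ 467.8 -337.6] [117.6  40.8] 62.5
red 78 mean [0.5011 0.2496 0.1616] z 0.133 0.181 rect [502.8 251. ] [17.2 16.8] 30.0
brasstop 346 mean [ 0.5021 -0.0839  0.104 ] z 0.098 0.109 rect [503.9 -83.3] [49.9 74.4] 81.6
top 1099 mean [ 0.5154 -0.0404  0.1042] z 0.099 0.108 rect [518.  -38.1] [144.2  89.5] 81.8
bluewall 334 mean [ 0.5344 -0.0653  0.0727] z 0.01 0.109 rect [553.6 -60.9] [108.8 136.4] 32.4
bluewalltop 137 mean [ 0.5535 -0.0464  0.1045] z 0.1 0.108 rect [554.8 -45.2] [140.7  16.1] 80.4
chips 27 mean [ 0.5146 -0.0345  0.1073] z 0.103 0.112 rect [509.2 -47.8] [113.7  60.7] 81.6
rim 143 mean [0.5104 0.0796 0.0691] z 0.066 0.073 rect [522.   68.6] [ 83.5 113.9] 81.4
stand top 487 mean [0.4909 0.2937 0.0501] z 0.045 0.055 rect [495.8 293.1] [ 61.5 152.1] 13.4
side
orange all 494 mean [ 0.488  -0.3228  0.0315] z 0.005 0.051 rect [ 482.1 -321.1] [75.2 27.6] 79.5
orange top 150 mean [ 0.4821 -0.3214  0.0471] z 0.045 0.051 rect [ 480.9 -321.3] [70.1 25.8] 81.2
red 82 mean [0.5118 0.2482 0.158 ] z 0.135 0.177 rect [508.3 251.8] [15.9 24.8] 42.7
brasstop 222 mean [ 0.5052 -0.0858  0.101 ] z 0.098 0.104 rect [505.7 -84.8] [50.4 71.6] 80.3
top 830 mean [ 0.5226 -0.0421  0.1013] z 0.099 0.108 rect [520.1 -41.5] [140.7  90.4] 80.4
bluewall 1241 mean [ 0.5612 -0.0483  0.0569] z 0.01 0.105 rect [579.1 -21.9] [208.6  47.6] 80.4
bluewalltop 91 mean [ 0.5579 -0.0506  0.1015] z 0.1 0.105 rect [558.4 -48. ] [135.4  12.7] 80.4
chips 14 mean [ 0.5175 -0.0225  0.1061] z 0.103 0.108 rect [511.3 -20.5] [39.2 49.4] 15.5
rim 50 mean [0.5477 0.0767 0.0674] z 0.066 0.07 rect [513.6   1.1] [215.3 111.7] 79.0
stand top 330 mean [0.5024 0.2838 0.0471] z 0.045 0.051 rect [497.6 290. ] [ 59.3 152.5] 13.2
```

View pics/c1.png

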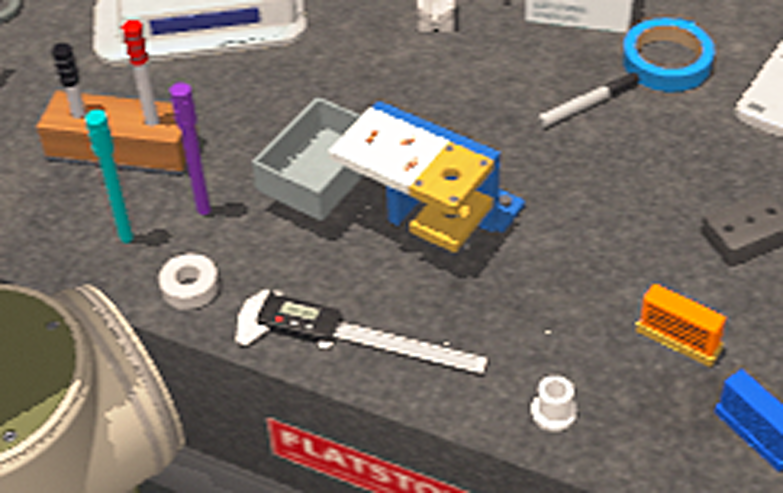

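Run:
```python
from m import *
for n,bp,bt,bb in(("scene",(232,195,256,248),(206,203,228,256),(425,290,460,332)),("side",(332,122,350,182),(336,115,350,160),(138,215,178,245))):
    desc("purple",comp(n,(125,60,30),(160,255,255),(.005,.25),bp)[0])
    desc("teal",comp(n,(80,90,40),(98,255,255),(.005,.25),bt)[0])
    desc("blue",comp(n,(100,120,40),(125,255,255),(.005,.06),bb)[0])
a=np.radians(-9.2);o=np.array([.505,-.0837]);M=np.array([[np.cos(a),-np.sin(a)],[np.sin(a),np.cos(a)]])
c=dict(np.load("scene.npz"));P=cloud(c);h=cv2.cvtColor(c["frame"],cv2.COLOR_RGB2HSV)
m=((h[...,1]>70)&(P[...,2]>.1)&(P[...,2]<.116)).astype(np.uint8)
F=(P[...,:2]-o)@M
m&=((F[...,1]>.03)&(F[...,1]<.113)&(abs(F[...,0])<.033)).astype(np.uint8)
k,l,s,ce=cv2.connectedComponentsWithStats(m)
for i in range(1,k):
    f=F[l==i];print(s[i],f.min(0).round(3),f.max(0).round(3),f.mean(0).round(3))
```

```text
purple 247 mean [0.4479 0.1653 0.104 ] z 0.006 0.175 rect [490.  191.8] [119.1  18.9] 31.6
teal 246 mean [0.3867 0.2174 0.1047] z 0.006 0.174 rect [436.6 261.6] [150.6  17.5] 41.6
blue 548 mean [ 0.3997 -0.409   0.036 ] z 0.005 0.057 rect [ 405. -408.] [76.2 27.7] 63.9
purple 209 mean [0.4569 0.1632 0.1007] z 0.006 0.169 rect [428.5 184.4] [15.7 90.8] 54.6
teal 78 mean [0.3965 0.2167 0.132 ] z 0.025 0.167 rect [393.1 217.4] [16.5 23.4] 57.7
blue 482 mean [ 0.4163 -0.4109  0.0317] z 0.005 0.051 rect [ 411.3 -409.6] [73.  28.9] 63.1
[306 215   4   4   9] [-0.009  0.088] [0.008 0.093] [-0.    0.09]
[318 218   5   2   7] [0.004 0.053] [0.015 0.063] [0.011 0.058]
[319 224   5   5  11] [-0.02   0.035] [-0.003  0.042] [-0.012  0.038]
```

```bash
cat >> h.py <<'E'
from scipy.linalg import logm
def T(p,ang,):
    # tool down, tool y at yaw ang (deg)
    a=np.radians(ang); y=np.array([np.cos(a),np.sin(a),0]); z=np.array([0,0,-1.]); x=np.cross(y,z)
    M=np.eye(4); M[:3,:3]=np.c_[x,y,z]; M[:3,3]=p; return M
def cur():
    s=read_state(); M=np.eye(4); M[:3,:3]=R.from_rotvec(s["orientation"]).as_matrix(); M[:3,3]=s["tool_pos"]; return M
def twist(A,B):
    L=np.real(logm(np.linalg.inv(A)@B)); w=np.array([L[2,1],L[0,2],L[1,0]])
    return np.r_[np.degrees(w)/6,L[:3,3]/.025].round(3)
E
python3 - <<'E'
from h import *
for n in("scene","side"):
    P=cloud(dict(np.load(n+".npz")))
    m=(P[...,0]>.55)&(P[...,0]<.8)&(P[...,1]>.1)&(P[...,1]<.45)&(P[...,2]>.14)&(P[...,2]<.5)
    Q=P[m]; print(len(Q))
    for z in(.15,.2,.25,.3,.35,.4):
        q=Q[abs(Q[:,2]-z)<.025]
        if len(q): print(z,len(q),np.percentile(q,[2,50,98],axis=0).round(2).tolist())
t=twist(cur(),T([.4805,-.3203,.14],-9.5));print(t,(t/40).round(3))
E
```

```text
3049
0.15 134 [[0.73, 0.23, 0.14], [0.75, 0.25, 0.16], [0.76, 0.26, 0.17]]
0.2 200 [[0.73, 0.23, 0.18], [0.75, 0.25, 0.2], [0.76, 0.26, 0.22]]
0.25 502 [[0.7, 0.17, 0.23], [0.74, 0.23, 0.26], [0.8, 0.29, 0.27]]
0.3 616 [[0.66, 0.2, 0.28], [0.73, 0.24, 0.31], [0.76, 0.29, 0.32]]
0.35 849 [[0.68, 0.2, 0.33], [0.73, 0.25, 0.35], [0.79, 0.32, 0.37]]
0.4 298 [[0.73, 0.21, 0.38], [0.75, 0.25, 0.4], [0.78, 0.27, 0.42]]
2700
0.15 114 [[0.76, 0.23, 0.14], [0.77, 0.24, 0.16], [0.78, 0.27, 0.17]]
0.2 55 [[0.76, 0.24, 0.18], [0.78, 0.24, 0.2], [0.79, 0.27, 0.22]]
0.25 249 [[0.76, 0.19, 0.23], [0.78, 0.21, 0.26], [0.8, 0.29, 0.27]]
0.3 678 [[0.67, 0.19, 0.28], [0.78, 0.22, 0.31], [0.8, 0.28, 0.32]]
0.35 719 [[0.73, 0.19, 0.33], [0.78, 0.21, 0.36], [0.8, 0.29, 0.37]]
0.4 332 [[0.76, 0.22, 0.38], [0.77, 0.23, 0.4], [0.78, 0.27, 0.42]]
[-1.4000e-02  1.0000e-02  1.2775e+01 -3.8144e+01 -8.7880e+00  3.5590e+00] [-0.     0.     0.319 -0.954 -0.22   0.089]
```

>>> move_arm(plan=[[0,0,0.32,-0.954,-0.22,0,93],[0,0,0.32,-0.954,-0.22,0,93],[0,0,0.32,-0.954,-0.22,0,93],[0,0,0.32,-0.954,-0.22,0,93],[0,0,0.32,-0.954,-0.22,0,93],[0,0,0.32,-0.954,-0.22,0,93],[0,0,0.32,-0.954,-0.22,0,93],[0,0,0.32,-0.954,-0.22,0,93],[0,0,0.32,-0.954,-0.22,0,93],[0,0,0.32,-0.954,-0.22,0,93]], force=25)

```text
t: 1.1
tool_pos: [0.4071, 0.3812, 0.2291]
orientation: [-1.129, -2.931, 0.001]
force: [0.3, -0.9, -0.1]
opening: 0.0925
gripper_force: 0.0
```

>>> move_arm(plan=[[0,0,0.32,-0.954,-0.22,0,93],[0,0,0.32,-0.954,-0.22,0,93],[0,0,0.32,-0.954,-0.22,0,93],[0,0,0.32,-0.954,-0.22,0,93],[0,0,0.32,-0.954,-0.22,0,93],[0,0,0.32,-0.954,-0.22,0,93],[0,0,0.32,-0.954,-0.22,0,93],[0,0,0.32,-0.954,-0.22,0,93],[0,0,0.32,-0.954,-0.22,0,93],[0,0,0.32,-0.954,-0.22,0,93]])

```text
t: 2.1
tool_pos: [0.5148, 0.1629, 0.2291]
orientation: [-1.602, -2.702, 0.001]
force: [-0.1, 0.0, 0.4]
opening: 0.0931
gripper_force: 0.0
```

>>> move_arm(plan=[[0,0,0.32,-0.954,-0.22,0,93],[0,0,0.32,-0.954,-0.22,0,93],[0,0,0.32,-0.954,-0.22,0,93],[0,0,0.32,-0.954,-0.22,0,93],[0,0,0.32,-0.954,-0.22,0,93],[0,0,0,0,0,0,93],[0,0,0,0,0,0,93],[0,0,0,0,0,0,93],[0,0,0,0,0,0,93],[0,0,0,0,0,0,93]])

```text
t: 3.1
tool_pos: [0.54, 0.0451, 0.2296]
orientation: [-1.819, -2.561, -0.0]
force: [0.4, -0.0, -0.4]
opening: 0.0931
gripper_force: 0.0
```

Run:
```python
from h import *
s=read_state();print(s["t"],s["q"].round(2),s["tool_pos"],s["force"])
c=read_camera("wrist");np.savez("w1.npz",**c);save(c,"w1.png");print({k:c[k] for k in("fx","fy","cx","cy")},c["z_map"].min(),c["z_map"].max())
print(twist(cur(),T([.4805,-.3203,.18],-9.5)))
```

```text
3.1 [-0.01 -0.03  1.65  0.    1.52 -0.35] [0.54000075 0.04506339 0.22961775] [ 0.39631777 -0.01507741 -0.40604704]
{'fx': 309.70691628693146, 'fy': 309.70691628693146, 'cx': 316.6986939009306, 'cy': 198.9545024982397} 0.0 1.7052072
[ -0.     -0.      4.786 -14.507  -3.648   1.985]
```

View pics/w1.png

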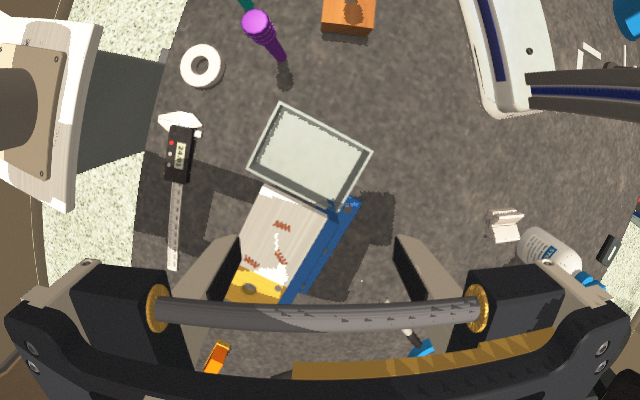

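Wrist view: the tray is at (310,155), the chips at (282,225), (280,258) and (250,262), the bore at (247,288) and the orange scraper at (217,357).

```bash
cat >> h.py <<'E'
def wcloud(c):
    z=c["z_map"]; v,u=np.indices(z.shape); dx=(u-c["cx"])/c["fx"]; dy=(v-c["cy"])/c["fy"]; r=np.hypot(dx,dy)+1e-9
    k=np.tan(np.minimum(r,1.5))/r
    p=np.stack([dx*k*z,dy*k*z,z],-1)
    return (p-np.array(c["tvec"]).ravel())@cv2.Rodrigues(np.array(c["rvec"],float))[0]
E
python3 - <<'E'
from h import *
from m import desc
c=dict(np.load("w1.npz"));P=wcloud(c);h=cv2.cvtColor(c["frame"],cv2.COLOR_RGB2HSV)
def reg(k,lo,hi,zr,b):
    m=(cv2.inRange(h,lo,hi)>0)&(P[...,2]>zr[0])&(P[...,2]<zr[1])&(c["z_map"]>0)
    B=np.zeros_like(m);B[b[1]:b[3],b[0]:b[2]]=1;desc(k,P[m&B])
reg("top",(0,0,0),(180,255,255),(.098,.108),(215,175,370,305))
reg("white",(0,0,0),(180,60,255),(.098,.108),(215,175,370,305))
reg("rim",(0,0,0),(180,255,255),(.067,.073),(240,95,380,225))
reg("wall",(100,120,40),(120,255,255),(.098,.108),(215,175,370,305))
reg("stand",(5,100,40),(20,255,255),(.045,.055),(310,0,390,50))
reg("orange",(5,120,60),(25,255,255),(.04,.06),(195,335,240,380))
reg("floor",(0,0,0),(180,255,60),(-.02,.02),(250,40,300,90))
E
```

```text
top 7963 mean [ 0.5213 -0.023   0.1045] z 0.098 0.108 rect [518.  -39.1] [141.8  84.7] 81.4
white 5274 mean [ 0.517  -0.0079  0.1045] z 0.098 0.107 rect [519.9 -25.5] [114.5  84.4] 81.4
rim 1126 mean [0.5212 0.0689 0.0703] z 0.067 0.073 rect [521.5  67.2] [ 84. 111.] 81.0
wall 1143 mean [ 0.5556 -0.0253  0.1044] z 0.099 0.106 rect [555.1 -31.6] [115.   13.7] 81.3
stand 1346 mean [0.5103 0.2333 0.0504] z 0.045 0.053 rect [508.9 235.5] [55.7 35.3] 14.0
orange 242 mean [ 0.4815 -0.2965  0.0488] z 0.04 0.052 rect [ 480.8 -303.9] [44.9 23.3] 80.2
floor 4 mean [0.4688 0.148  0.0008] z -0.0 0.001 rect [468.5 148.2] [2.9 1.6] 86.4
```

>>> move_arm(plan=[[0,0,0.32,-0.965,-0.24,0,93],[0,0,0.32,-0.965,-0.24,0,93],[0,0,0.32,-0.965,-0.24,0,93],[0,0,0.32,-0.965,-0.24,0,93],[0,0,0.32,-0.965,-0.24,0,93],[0,0,0.32,-0.965,-0.24,0,93],[0,0,0.32,-0.965,-0.24,0,93],[0,0,0.32,-0.965,-0.24,0,93],[0,0,0.32,-0.965,-0.24,0,93],[0,0,0.32,-0.965,-0.24,0,93]])

```text
t: 4.15
tool_pos: [0.5251, -0.2033, 0.2297]
orientation: [2.223, 2.22, 0.0]
force: [0.7, -1.1, -0.3]
opening: 0.0928
gripper_force: 0.0
```

>>> move_arm(plan=[[0,0,0.32,-0.965,-0.24,0,93],[0,0,0.32,-0.965,-0.24,0,93],[0,0,0.32,-0.965,-0.24,0.4,93],[0,0,0.32,-0.965,-0.24,0.4,93],[0,0,0.32,-0.965,-0.24,0.5,93],[0,0,0,0,0,0.5,93],[0,0,0,0,0,0.2,93],[0,0,0,0,0,0,93],[0,0,0,0,0,0,93],[0,0,0,0,0,0,93]])

```text
t: 5.15
tool_pos: [0.4879, -0.3204, 0.1806]
orientation: [2.398, 2.028, 0.001]
force: [-0.7, 0.8, 0.6]
opening: 0.0932
gripper_force: 0.0
```

Run:
```python
from h import *
from m import desc
s=read_state();print(s["t"],s["q"].round(2),s["tool_pos"],s["force"])
c=read_camera("wrist");np.savez("w2.npz",**c);save(c,"w2.png");P=wcloud(c)
h=cv2.cvtColor(c["frame"],cv2.COLOR_RGB2HSV)
near=(abs(P[...,0]-.48)<.05)&(abs(P[...,1]+.32)<.06)&(c["z_map"]>0)
m=near&(P[...,2]>.044)&(P[...,2]<.056)
desc("top",P[m]);desc("or",P[m&(h[...,1]>150)])
desc("foot",P[near&(P[...,2]>.008)&(P[...,2]<.056)])
print(twist(cur(),T([.4805,-.3203,.034],-9.5)))
```

```text
5.15 [-0.67  0.11  1.6   0.    1.43 -0.5 ] [ 0.48791742 -0.3204078   0.1805888 ] [-0.71723203  0.84152505  0.56541846]
top 1664 mean [ 0.4785 -0.3172  0.0503] z 0.044 0.053 rect [ 478.5 -319.4] [71.9 22.5] 79.3
or 1661 mean [ 0.4785 -0.3172  0.0503] z 0.044 0.053 rect [ 478.6 -319.1] [71.2 22.5] 79.3
foot 1879 mean [ 0.4791 -0.3147  0.0469] z 0.008 0.053 rect [ 471.5 -335.5] [114.8  40.2] 66.2
[ 0.012  0.006 -0.013 -0.037 -0.296  5.863]
```

View pics/w2.png

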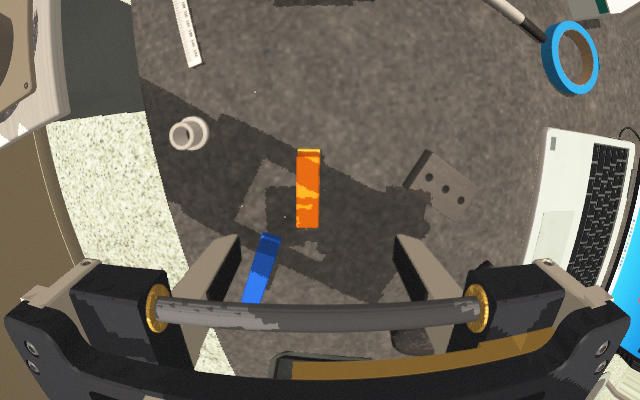

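The orange block is at (308,188). The blue one at (262,268) lies clear of the fingers.

>>> move_arm(plan=[[0,0,0,0,-0.2,0.8,93],[0,0,0.08,-0.02,-0.18,0.8,93],[0,0,0,0,0,0.8,93],[0,0,0,0,0,0.8,93],[0,0,0,0,0,0.8,93],[0,0,0,0,0,0.8,93],[0,0,0,0,0,0.7,93],[0,0,0,0,0,0.36,93],[0,0,0,0,0,0,93],[0,0,0,0,0,0,10]])

```text
t: 6.2
tool_pos: [0.4782, -0.3201, 0.034]
orientation: [2.408, 2.016, 0.0]
force: [0.5, -0.1, -0.2]
opening: 0.0887
gripper_force: 0.0
```

>>> move_arm(plan=[[0,0,0,0,0,0,10],[0,0,0,0,0,0,10],[0,0,0,0,0,0,10],[0,0,0,0,0,0,10],[0,0,0,0,0,0,10],[0,0,0,0,0,0,10],[0,0,0,0,0,0,10],[0,0,0,0,0,0,10],[0,0,0,0,0,0,10],[0,0,0,0,0,0,10]])

```text
t: 7.2
tool_pos: [0.4778, -0.3199, 0.0332]
orientation: [2.409, 2.017, 0.0]
force: [0.6, -1.1, -0.5]
opening: 0.0219
gripper_force: 25.0
```

Run:
```python
from h import *
s=read_state();print(s["t"],s["q"].round(2),s["tool_pos"],s["force"],s["opening"],s["gripper_force"])
A=cur(); U=A.copy();U[2,3]+=.16
# block width centre relative to the tool along tool x:
print("off",(np.array([.4785,-.3193,.025])-A[:3,3])@A[:3,:3])
o=np.array([.5045,-.0826])
B=T([o[0],o[1],U[2,3]],81.4);t=twist(U,B);print(t,t/20)
B=T([o[0],o[1],U[2,3]],81.4-180);t=twist(U,B);print(t,t/20)
```

```text
7.2 [-0.68  0.24  1.74  0.    1.16 -0.5 ] [ 0.47777134 -0.31985648  0.03316614] [ 0.58400851 -1.09329448 -0.46621856] 0.021938184988934153 24.999541640281677
off [0.00067662 0.00061773 0.00816621]
[ 1.0000e-03  2.0000e-03 -1.5255e+01  7.9040e+00  7.1330e+00  0.0000e+00] [ 5.0000e-05  1.0000e-04 -7.6275e-01  3.9520e-01  3.5665e-01  0.0000e+00]
[ 2.0000e-03 -1.0000e-03  1.4745e+01  7.0810e+00 -7.8470e+00 -1.0000e-03] [ 1.0000e-04 -5.0000e-05  7.3725e-01  3.5405e-01 -3.9235e-01 -5.0000e-05]
```

>>> move_arm(plan=[[0,0,0,0,0,-0.4,10],[0,0,0,0,0,-0.9,10],[0,0,0,0,0,-1,10],[0,0,0,0,0,-1,10],[0,0,0,0,0,-1,10],[0,0,0,0,0,-1,10],[0,0,0,0,0,-0.8,10],[0,0,0,0,0,-0.3,10],[0,0,-0.4,0.2,0.18,0,10],[0,0,-0.7,0.36,0.33,0,10]])

```text
t: 8.2
tool_pos: [0.4919, -0.3081, 0.1931]
orientation: [-2.288, -2.153, 0.001]
force: [0.2, -0.2, -1.3]
opening: 0.0221
gripper_force: 25.0
```

>>> move_arm(plan=[[0,0,-0.9,0.47,0.42,0,10],[0,0,-0.9,0.47,0.42,0,10],[0,0,-0.9,0.47,0.42,0,10],[0,0,-0.9,0.47,0.42,0,10],[0,0,-0.9,0.47,0.42,0,10],[0,0,-0.9,0.47,0.42,0,10],[0,0,-0.9,0.47,0.42,0,10],[0,0,-0.9,0.47,0.42,0,10],[0,0,-0.9,0.47,0.42,0,10],[0,0,-0.9,0.47,0.42,0,10]])

```text
t: 9.2
tool_pos: [0.5463, -0.1652, 0.1922]
orientation: [-1.056, -2.957, -0.0]
force: [-0.1, -0.2, -1.9]
opening: 0.0215
gripper_force: 25.0
```

>>> move_arm(plan=[[0,0,-0.9,0.47,0.42,0,10],[0,0,-0.9,0.47,0.42,0,10],[0,0,-0.9,0.47,0.42,0,10],[0,0,-0.9,0.47,0.42,0,10],[0,0,-0.9,0.47,0.42,0,10],[0,0,-0.6,0.32,0.3,0,10],[0,0,0,0,0,0,10],[0,0,0,0,0,0,10],[0,0,0,0,0,0,10],[0,0,0,0,0,0,10]])

```text
t: 10.2
tool_pos: [0.5147, -0.0839, 0.193]
orientation: [-0.247, -3.132, 0.0]
force: [-0.3, -0.3, -1.3]
opening: 0.022
gripper_force: 25.0
```

Run:
```python
from h import *
s=read_state();print(s["t"],s["q"].round(2),s["tool_pos"],s["force"],s["opening"])
c=read_camera("wrist");np.savez("w3.npz",**c);save(c,"w3.png")
print(twist(cur(),T([.5045,-.0826,.1387],81.4)))
```

```text
10.2 [-0.26 -0.06  1.75 -0.    1.45 -1.67] [ 0.51471726 -0.08391681  0.19297098] [-0.32370065 -0.2786816  -1.27804232] 0.021984859414243923
[-0.    -0.003 -0.067  0.41  -0.012  2.171]
```

View pics/w3.png

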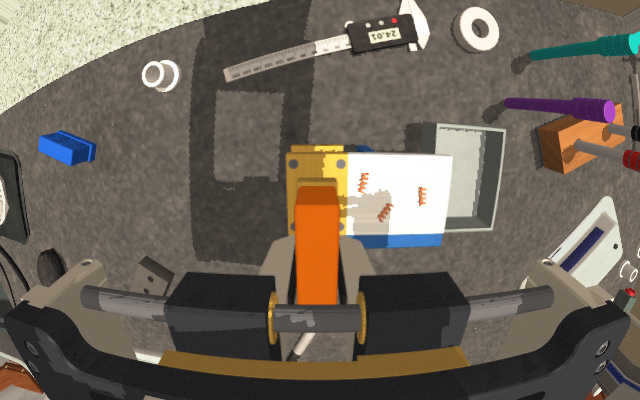

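The block is over the brass and the chips lie ahead of its wide face at (363,183), (385,212) and (422,196).

>>> move_arm(plan=[[0,0,-0.03,0.2,0,0,10],[0,0,-0.03,0.21,0,0,10],[0,0,0,0,0,0.5,10],[0,0,0,0,0,0.6,10],[0,0,0,0,0,0.5,10],[0,0,0,0,0,0.3,10],[0,0,0,0,0,0.15,10],[0,0,0,0,0,0.1,10],[0,0,0,0,0,0,10],[0,0,0,0,0,0,10]])

```text
t: 11.25
tool_pos: [0.5049, -0.0819, 0.1399]
orientation: [0.235, 3.132, -0.0]
force: [-0.4, -0.5, -1.6]
opening: 0.022
gripper_force: 25.0
```

Run:
```python
from h import *
from m import desc
s=read_state();print(s["t"],s["tool_pos"],s["force"],s["opening"])
print(twist(cur(),T([.5045,-.0826,.1387],81.4)))
c=read_camera("side");P=cloud(c);h=cv2.cvtColor(c["frame"],cv2.COLOR_RGB2HSV)
m=(c["z_map"]>0)&(abs(P[...,0]-.505)<.06)&(abs(P[...,1]+.08)<.045)&(P[...,2]>.095)&(P[...,2]<.165)
save(c,"s3.png",(230,130,370,240),5)
```

```text
11.25 [ 0.50485249 -0.08193333  0.1399039 ] [-0.36087134 -0.53004066 -1.59173711] 0.022027810730833944
[-0.001  0.008  0.006  0.01  -0.028  0.048]
```

View pics/s3.png

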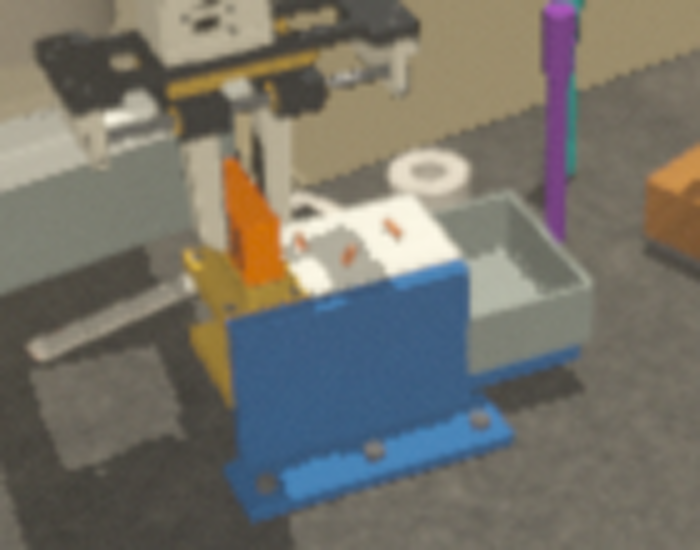

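>>> move_arm(plan=[[0,0,0,0,0.05,0.04,10],[0,0,0,0,0.15,0,10],[0,0,0,0,0.25,0,10],[0,0,0,0,0.25,0,10],[0,0,0,0,0.25,0,10],[0,0,0,0,0.25,0,10],[0,0,0,0,0.25,0,10],[0,0,0,0,0.25,0,10],[0,0,0,0,0.25,0,10],[0,0,0,0,0.25,0,10]])

```text
t: 12.3
tool_pos: [0.5127, -0.0269, 0.1384]
orientation: [0.235, 3.133, -0.0]
force: [0.5, 0.6, -1.4]
opening: 0.0219
gripper_force: 25.0
```

>>> move_arm(plan=[[0,0,0,0,0.25,0,10],[0,0,0,0,0.25,0,10],[0,0,0,0,0.25,0,10],[0,0,0,0,0.25,0,10],[0,0,0,0,0.25,0,10],[0,0,0,0,0.25,0,10],[0,0,0,0,0.25,0,10],[0,0,0,0,0.25,0,10],[0,0,0,0,0.25,0,10],[0,0,0,0,0.25,0,10]])

```text
t: 13.3
tool_pos: [0.522, 0.0349, 0.1383]
orientation: [-0.235, -3.133, -0.0]
force: [0.0, -0.7, -2.3]
opening: 0.0217
gripper_force: 25.0
```

>>> move_arm(plan=[[0,0,0,0,0.25,0,10],[0,0,0,0,0.15,0,10],[0,0,0,0,0,0,10],[0,0,0,0,0,0,10],[0,0,0,0,0,-0.6,10],[0,0,0,0,0,-0.8,10],[0,0,0,0,0,-0.8,10],[0,0,0,0,-0.5,0,10],[0,0,0,0,-0.8,0,10],[0,0,0,0,-0.5,0,10]])

```text
t: 14.3
tool_pos: [0.5163, -0.002, 0.1932]
orientation: [-0.235, -3.133, 0.001]
force: [0.0, 0.5, -2.5]
opening: 0.0218
gripper_force: 25.0
```

Run:
```python
from h import *
s=read_state();print(s["t"],s["tool_pos"],s["force"],s["opening"])
c=read_camera("wrist");save(c,"w4.png",(200,80,560,280),2.2);np.savez("w4.npz",**c)
B=T([.46,-.27,s["tool_pos"][2]],81.4);print(twist(cur(),B))
print(twist(cur(),T([.46,-.27,s["tool_pos"][2]],0)))
```

```text
14.3 [ 0.51631358 -0.00201472  0.19318891] [ 0.0432593   0.48044684 -2.5087893 ] 0.021780369987064355
[-1.4000e-02 -6.0000e-03 -1.1000e-02  6.1500e-01 -1.0881e+01 -3.0000e-03]
[-1.6000e-02  5.0000e-03  1.3556e+01 -7.2200e+00 -9.4220e+00 -5.0000e-03]
```

View pics/w4.png

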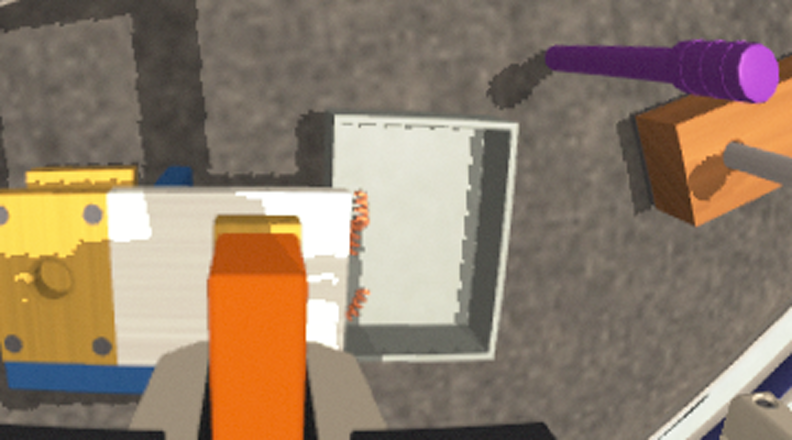

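The chips show at the tray's near edge, crop (360,215) and (357,303). I'll check their height by depth.

Run:
```python
from h import *
c=dict(np.load("w4.npz"));P=wcloud(c);h=cv2.cvtColor(c["frame"],cv2.COLOR_RGB2HSV)
m=(cv2.inRange(h,(0,90,60),(14,255,255))>0);m[:160]=0;m[230:]=0;m[:,:352]=0;m[:,375:]=0
k,l,s,ce=cv2.connectedComponentsWithStats(m.astype(np.uint8))
for i in range(1,k): print(s[i],np.median(P[l==i],axis=0).round(3),P[l==i][:,2].min().round(3),P[l==i][:,2].max().round(3))
```

```text
[361 167   4   2   6] [0.501 0.047 0.039] 0.038 0.041
[359 168   9  28 117] [0.516 0.045 0.04 ] 0.032 0.048
[357 211  11  15  65] [0.557 0.04  0.039] 0.031 0.043
```

All three chips are on the tray floor (z about 0.04). Next I place the block at (0.46, -0.27).

>>> move_arm(plan=[[0,0,0,0.05,-0.8,0,10],[0,0,0,0.06,-1,0,10],[0,0,0,0.06,-1,0,10],[0,0,0,0.06,-1,0,10],[0,0,0,0.06,-1,0,10],[0,0,0,0.06,-1,0,10],[0,0,0,0.06,-1,0,10],[0,0,0,0.06,-1,0,10],[0,0,0,0.06,-1,0,10],[0,0,0,0.06,-1,0,10]])

```text
t: 15.35
tool_pos: [0.4649, -0.2414, 0.1928]
orientation: [-0.236, -3.132, -0.001]
force: [0.4, 0.2, -1.4]
opening: 0.0221
gripper_force: 25.0
```

>>> move_arm(plan=[[0,0,0,0.06,-1,0.3,10],[0,0,0,0,-0.2,0.8,10],[0,0,0,0,0,1,10],[0,0,0,0,0,1,10],[0,0,0,0,0,1,10],[0,0,0,0,0,1,10],[0,0,0,0,0,0.6,10],[0,0,0,0,0,0.3,10],[0,0,0,0,0,0.2,10],[0,0,0,0,0,0,10]])

```text
t: 16.35
tool_pos: [0.4599, -0.2699, 0.0385]
orientation: [0.235, 3.133, -0.0]
force: [1.3, -0.3, -2.0]
opening: 0.022
gripper_force: 25.0
```

Run:
```python
from h import *
s=read_state();print(s["t"],s["tool_pos"],s["force"],s["opening"],s["orientation"])
```

```text
16.35 [ 0.45987347 -0.26994387  0.03853965] [ 1.33450901 -0.28665723 -2.02119203] 0.02200451335769154 [ 2.34854894e-01  3.13259818e+00 -1.70803150e-04]
```

Lower 5 mm more, release, then lift.

>>> move_arm(plan=[[0,0,0,0,0,0.1,10],[0,0,0,0,0,0.08,10],[0,0,0,0,0,0.02,10],[0,0,0,0,0,0,10],[0,0,0,0,0,0,10],[0,0,0,0,0,0,60],[0,0,0,0,0,0,60],[0,0,0,0,0,0,60],[0,0,0,0,0,0,60],[0,0,0,0,0,0,60]])

```text
t: 17.35
tool_pos: [0.4598, -0.2698, 0.0335]
orientation: [0.235, 3.133, -0.0]
force: [-0.4, -0.9, 0.0]
opening: 0.0568
gripper_force: 0.0
```

>>> move_arm(plan=[[0,0,0,0,0,0,60],[0,0,0,0,0,-0.3,60],[0,0,0,0,0,-0.8,60],[0,0,0,0,0,-1,60],[0,0,0,0,0,-1,60],[0,0,0,0,0,-1,60],[0,0,0,0,0,-1,60],[0,0,0,0,0,-1,60],[0,0,0,0,0,-1,60],[0,0,0,0,0,-1,60]])

```text
t: 18.35
tool_pos: [0.4596, -0.2697, 0.2376]
orientation: [0.235, 3.132, -0.0]
force: [0.8, -1.2, -0.4]
opening: 0.0601
gripper_force: 0.0
```

Run:
```python
from h import *
from m import desc
s=read_state();print(s["t"],s["q"].round(2),s["tool_pos"],s["force"],s["opening"])
c=read_camera("wrist");P=wcloud(c);m=(abs(P[...,0]-.46)<.05)&(abs(P[...,1]+.27)<.06)&(c["z_map"]>0)&(P[...,2]>.044)&(P[...,2]<.07)
desc("block top",P[m])
A=cur();
for a in(13.5,103.5): print(a,twist(A,T([.505,.252,.27],a)))
```

```text
18.35 [-0.63 -0.06  1.66 -0.    1.53 -2.05] [ 0.45960883 -0.2696735   0.23762361] [ 0.78378624 -1.16325776 -0.35687642] 0.06008828271142139
block top 1214 mean [ 0.4564 -0.2698  0.0504] z 0.046 0.053 rect [ 457.3 -269.9] [22.3 71.1] 81.3
13.5 [ 8.0000e-03  7.1000e-02  1.1322e+01  1.3629e+01  1.7608e+01 -1.1580e+00]
103.5 [-0.042  0.053 -3.678 -2.669 20.946 -1.123]
```

The block stands upright at (0.457,-0.270). Next is the red rod.

>>> move_arm(plan=[[0,0,-0.17,-0.12,0.95,-0.15,60],[0,0,-0.17,-0.12,0.95,-0.15,60],[0,0,-0.17,-0.12,0.95,-0.15,60],[0,0,-0.17,-0.12,0.95,-0.15,60],[0,0,-0.17,-0.12,0.95,-0.15,60],[0,0,-0.17,-0.12,0.95,-0.15,60],[0,0,-0.17,-0.12,0.95,-0.15,60],[0,0,-0.17,-0.12,0.95,-0.15,60],[0,0,-0.17,-0.12,0.95,0,60],[0,0,-0.17,-0.12,0.95,0,60]])

```text
t: 19.4
tool_pos: [0.5062, -0.0343, 0.2664]
orientation: [-0.046, 3.14, -0.0]
force: [-0.2, 0.4, -0.1]
opening: 0.0598
gripper_force: 0.0
```

>>> move_arm(plan=[[0,0,-0.17,-0.12,0.95,0,60],[0,0,-0.17,-0.12,0.95,0,60],[0,0,-0.17,-0.12,0.95,0,60],[0,0,-0.17,-0.12,0.95,0,60],[0,0,-0.17,-0.12,0.95,0,60],[0,0,-0.17,-0.12,0.95,0,60],[0,0,-0.17,-0.12,0.95,0,60],[0,0,-0.17,-0.12,0.9,0,60],[0,0,0,0,0,0,60],[0,0,0,0,0,0,60]])

```text
t: 20.4
tool_pos: [0.5128, 0.1548, 0.266]
orientation: [-0.269, 3.13, -0.001]
force: [-0.8, -0.3, 0.5]
opening: 0.0602
gripper_force: 0.0
```

Run:
```python
from h import *
from m import desc
s=read_state();print(s["t"],s["q"].round(2),s["tool_pos"],s["force"])
c=read_camera("wrist");save(c,"w5.png");np.savez("w5.npz",**c);P=wcloud(c);h=cv2.cvtColor(c["frame"],cv2.COLOR_RGB2HSV)
g=(P[...,0]>.45)&(P[...,0]<.56)&(P[...,1]>.2)&(P[...,1]<.3)&(c["z_map"]>0)
red=((h[...,0]<8)|(h[...,0]>172))&(h[...,1]>150)
for a,b in((.172,.19),(.15,.172),(.13,.15)): desc("red",P[g&red&(P[...,2]>a)&(P[...,2]<b)])
desc("shank",P[g&(h[...,1]<60)&(P[...,2]>.06)&(P[...,2]<.13)])
desc("stand",P[(P[...,2]>.045)&(P[...,2]<.055)&(h[...,1]>100)&(P[...,1]>.1)&(P[...,1]<.4)&(c["z_map"]>0)])
print(twist(cur(),T([.505,.252,.22],103.5)))
```

```text
20.4 [ 0.2  -0.06  1.61 -0.    1.58 -1.54] [0.51280244 0.15479205 0.26600491] [-0.79015872 -0.32437133  0.51633937]
red 375 mean [0.5031 0.2521 0.1778] z 0.172 0.18 rect [503.6 252.9] [19. 19.] 66.4
red 150 mean [0.4999 0.2464 0.1608] z 0.15 0.172 rect [500.2 247.5] [ 6.6 17.8] 55.8
red 72 mean [0.4999 0.2465 0.1435] z 0.134 0.15 rect [500.  247.6] [ 6.6 17.8] 54.2
shank 219 mean [0.501  0.2486 0.0958] z 0.06 0.127 rect [501.5 249.2] [ 5.6 12.5] 55.1
stand 3809 mean [0.4926 0.2835 0.0504] z 0.045 0.055 rect [479.4 259.2] [204.6 135.3] 65.8
[-0.004  0.    -0.619 -0.48   3.893  1.839]
```

View pics/w5.png

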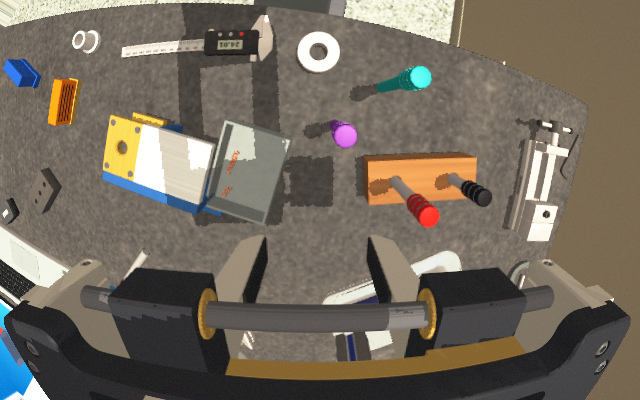

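The red handle top is at (427,216) and the black one at (480,190). The chips are in the tray at (235,158) and (228,188).

>>> move_arm(plan=[[0,0,-0.12,-0.08,0.8,0,60],[0,0,-0.12,-0.08,0.8,0,60],[0,0,-0.12,-0.09,0.8,0,60],[0,0,-0.13,-0.09,0.8,0,60],[0,0,-0.13,-0.09,0.73,0,60],[0,0,0,0,0,0.4,60],[0,0,0,0,0,0.6,60],[0,0,0,0,0,0.6,60],[0,0,0,0,0,0,60],[0,0,0,0,0,0,60]])

```text
t: 21.45
tool_pos: [0.504, 0.2522, 0.2248]
orientation: [0.368, -3.118, 0.001]
force: [0.2, -0.1, 1.0]
opening: 0.0601
gripper_force: 0.0
```

Run:
```python
from h import *
from m import desc
s=read_state();print(s["t"],s["q"].round(2),s["tool_pos"],s["force"])
c=read_camera("wrist");P=wcloud(c);h=cv2.cvtColor(c["frame"],cv2.COLOR_RGB2HSV)
g=(P[...,0]>.45)&(P[...,0]<.56)&(P[...,1]>.2)&(P[...,1]<.3)&(c["z_map"]>0)
red=((h[...,0]<8)|(h[...,0]>172))&(h[...,1]>150)
desc("red",P[g&red&(P[...,2]>.174)&(P[...,2]<.19)])
print(twist(cur(),T([.5036,.2527,.152],103.5)))
# bore from several wrist views: white/brass split irrelevant; fit the top rectangle
for n in("w3","w4","w5"):
    c=dict(np.load(n+".npz"));P=wcloud(c)
    m=(c["z_map"]>0)&(abs(P[...,2]-.104)<.004)&(abs(P[...,0]-.52)<.08)&(abs(P[...,1]+.04)<.11)
    desc(n,P[m])
    h=cv2.cvtColor(c["frame"],cv2.COLOR_RGB2HSV)
    q=m&(cv2.inRange(h,(18,120,80),(32,255,255))>0);desc(n+" brass",P[q])
```

```text
21.45 [ 0.37  0.04  1.6  -0.    1.51 -1.43] [0.50395134 0.25223961 0.22478555] [ 0.16064981 -0.0860526   0.97252985]
red 581 mean [0.503  0.2532 0.1782] z 0.174 0.18 rect [503.6 253.1] [19.4 19. ] 62.0
[-1.000e-03 -4.000e-03 -6.000e-03  3.000e-02  1.100e-02  2.951e+00]
w3 11398 mean [ 0.5126 -0.0288  0.1045] z 0.101 0.108 rect [517.8 -38.5] [140.8  84.6] 81.1
w3 brass 2145 mean [ 0.49   -0.0805  0.1045] z 0.101 0.107 rect [503.6 -82.5] [49.4 70.1] 81.1
w4 9997 mean [ 0.5082 -0.0492  0.1045] z 0.1 0.107 rect [517.5 -39. ] [141.2  84.9] 81.5
w4 brass 3724 mean [ 0.5022 -0.0819  0.1045] z 0.1 0.107 rect [504.2 -82.9] [50.6 71.5] 81.7
w5 7091 mean [ 0.5167 -0.0326  0.1045] z 0.1 0.107 rect [517.7 -38.8] [141.4  84.9] 81.3
w5 brass 1659 mean [ 0.5026 -0.0819  0.1045] z 0.1 0.107 rect [503.6 -82.6] [50.8 70.5] 81.7
```

>>> move_arm(plan=[[0,0,0,0.03,0.02,0.3,60],[0,0,0,0,0,0.5,60],[0,0,0,0,0,0.6,60],[0,0,0,0,0,0.6,60],[0,0,0,0,0,0.5,60],[0,0,0,0,0,0.3,60],[0,0,0,0,0,0.15,60],[0,0,0,0,0,0,60],[0,0,0,0,0,0,10],[0,0,0,0,0,0,10]], force=30)

```text
t: 22.5
tool_pos: [0.504, 0.2538, 0.153]
orientation: [-0.369, 3.118, 0.0]
force: [-0.9, 0.4, 1.1]
opening: 0.0481
gripper_force: 0.0
```

>>> move_arm(plan=[[0,0,0,0,0,0,10],[0,0,0,0,0,0,10],[0,0,0,0,0,0,10],[0,0,0,0,0,0,10],[0,0,0,0,0,0,10],[0,0,0,0,0,-0.1,10],[0,0,0,0,0,-0.3,10],[0,0,0,0,0,-0.4,10],[0,0,0,0,0,-0.4,10],[0,0,0,0,0,-0.4,10]])

```text
t: 23.5
tool_pos: [0.5037, 0.2536, 0.1935]
orientation: [-0.369, 3.119, 0.0]
force: [0.5, 0.4, -2.4]
opening: 0.0197
gripper_force: 30.0
```

Run:
```python
from h import *
s=read_state();print(s["t"],s["tool_pos"],s["force"],s["wrist_torque"],s["opening"],s["gripper_force"])
```

```text
23.5 [0.50369938 0.25362743 0.19353347] [ 0.5147594   0.38415091 -2.37929996] [0.03368706 0.02272663 0.02873185] 0.01972394852895635 29.999448359012604
```

>>> move_arm(plan=[[0,0,0,0,0,-0.5,10],[0,0,0,0,0,-0.8,10],[0,0,0,0,0,-0.9,10],[0,0,0,0,0,-0.6,10],[0,0,0,0,0,-0.3,10],[0,0,0,0.1,-0.4,0,10],[0,0,0,0.19,-0.8,0,10],[0,0,0,0.22,-0.9,0,10],[0,0,0,0.22,-0.9,0,10],[0,0,0,0.22,-0.9,0,10]])

```text
t: 24.5
tool_pos: [0.5024, 0.1516, 0.268]
orientation: [0.369, -3.117, 0.001]
force: [0.1, 0.0, -1.7]
opening: 0.0198
gripper_force: 30.0
```

>>> move_arm(plan=[[0,0,0,0.22,-0.9,0,10],[0,0,0,0.22,-0.9,0,10],[0,0,0,0.22,-0.9,0,10],[0,0,0,0.22,-0.9,0,10],[0,0,0,0.22,-0.9,0,10],[0,0,0,0.22,-0.9,0,10],[0,0,0,0.2,-0.9,0,10],[0,0,0,0.2,-0.9,0,10],[0,0,0,0.2,-0.8,0,10],[0,0,0,0.1,-0.5,0,10]])

```text
t: 25.5
tool_pos: [0.5027, -0.067, 0.2682]
orientation: [0.367, -3.118, -0.0]
force: [0.5, -0.2, -2.7]
opening: 0.0192
gripper_force: 30.0
```

Run:
```python
from h import *
s=read_state();print(s["t"],s["q"].round(2),s["tool_pos"],s["orientation"],s["force"],s["opening"])
print(twist(cur(),T([.504,-.0824,s["tool_pos"][2]],103.5)))
```

```text
25.5 [-0.23 -0.13  1.68 -0.    1.6  -2.04] [ 0.50272146 -0.06698116  0.26820673] [ 3.67149498e-01 -3.11779402e+00 -4.96834977e-04] [ 0.51008123 -0.23589831 -2.71888124] 0.019210429599084464
[ 0.006 -0.021 -0.011  0.094 -0.612 -0.   ]
```

```bash
cat > rod.py <<'E'
from h import *
from scipy.optimize import least_squares
s=read_state();tp=s["tool_pos"]
def fit(Q,zr,r=.007):
    f=lambda p:np.hypot(Q[:,0]-p[0]-p[2]*(Q[:,2]-zr),Q[:,1]-p[1]-p[3]*(Q[:,2]-zr))-r
    return least_squares(f,[tp[0],tp[1],0,0],loss="soft_l1",f_scale=.001)
def run(zr,lo,hi):
  for n in("wrist","scene","side"):
    c=read_camera(n);P=wcloud(c) if n=="wrist" else cloud(c);h=cv2.cvtColor(c["frame"],cv2.COLOR_RGB2HSV)
    m=(c["z_map"]>0)&(np.hypot(P[...,0]-tp[0],P[...,1]-tp[1])<.022)&(P[...,2]>lo)&(P[...,2]<hi)&(h[...,1]<90)
    Q=P[m]
    if len(Q)<10: print(n,len(Q));continue
    q=fit(Q,zr);print(n,len(Q),Q[:,2].min().round(3),"axis at nose",q.x[:2].round(4),"slope",q.x[2:].round(4),"rms",np.sqrt((q.fun**2).mean()).round(5))
if __name__=="__main__":
  print(s["t"],tp,s["force"]); z=tp[2]-.145; run(z,z+.008,tp[2]-.03)
E
python3 rod.py
```

```text
25.5 [ 0.50272146 -0.06698116  0.26820673] [ 0.51008123 -0.23589831 -2.71888124]
wrist 714 0.131 axis at nose [ 0.5032 -0.0669] slope [0.0019 0.0012] rms 0.00033
scene 155 0.132 axis at nose [ 0.5047 -0.0671] slope [0.0004 0.0025] rms 0.00138
side 177 0.133 axis at nose [ 0.5053 -0.0678] slope [ 0.0016 -0.0036] rms 0.00144
```

>>> move_arm(plan=[[0,0,0,0.06,-0.3,0,10],[0,0,0,0.06,-0.31,0,10],[0,0,0,0,0,0,10],[0,0,0,0,0,0,10],[0,0,0,0,0,0.2,10],[0,0,0,0,0,0.2,10],[0,0,0,0,0,0.2,10],[0,0,0,0,0,0.2,10],[0,0,0,0,0,0,10],[0,0,0,0,0,0,10]])

```text
t: 26.65
tool_pos: [0.5043, -0.0807, 0.2494]
orientation: [0.37, -3.119, -0.0]
force: [0.5, -0.3, -1.4]
opening: 0.0197
gripper_force: 30.0
```

Run:
```python
from h import *
import rod
rod.run(.104,.112,rod.tp[2]-.03); s=rod.s;print(s["t"],s["tool_pos"],s["force"],s["wrist_torque"])
c=read_camera("wrist");P=wcloud(c)
from m import desc
desc("top",P[(c["z_map"]>0)&(abs(P[...,2]-.104)<.004)&(abs(P[...,0]-.52)<.08)&(abs(P[...,1]+.04)<.11)])
```

```text
wrist 687 0.112 axis at nose [ 0.505  -0.0807] slope [-0.0003  0.0018] rms 0.00033
scene 142 0.113 axis at nose [ 0.5061 -0.0786] slope [ 0.0058 -0.0155] rms 0.00152
side 176 0.114 axis at nose [ 0.507 -0.082] slope [-0.0047 -0.0028] rms 0.00148
26.65 [ 0.50426036 -0.08067533  0.24942433] [ 0.45566708 -0.29922195 -1.42602943] [ 0.05931189  0.00231458 -0.03580499]
top 8742 mean [ 0.5126 -0.0387  0.1045] z 0.1 0.107 rect [517.6 -39. ] [141.   84.7] 81.1
```

>>> move_arm(plan=[[0,0,0,0.05,-0.05,0,10],[0,0,0,0,0,0,10],[0,0,0,0,0,0.1,10],[0,0,0,0,0,0.1,10],[0,0,0,0,0,0.1,10],[0,0,0,0,0,0.1,10],[0,0,0,0,0,0.1,10],[0,0,0,0,0,0,10],[0,0,0,0,0,0,10],[0,0,0,0,0,0,10]])

```text
t: 27.85
tool_pos: [0.5035, -0.0823, 0.2373]
orientation: [-0.37, 3.12, -0.0]
force: [0.3, -0.1, -1.9]
opening: 0.0193
gripper_force: 30.0
```

Run:
```python
from h import *
import rod
rod.run(.104,.112,rod.tp[2]-.03); s=rod.s;print(s["t"],s["tool_pos"],s["force"],s["wrist_torque"],s["orientation"])
```

```text
wrist 631 0.112 axis at nose [ 0.5044 -0.0823] slope [-0.0021  0.0025] rms 0.00032
scene 146 0.113 axis at nose [ 0.5055 -0.0812] slope [-0.0014 -0.0016] rms 0.00116
side 153 0.112 axis at nose [ 0.5062 -0.0835] slope [ 0.0016 -0.0063] rms 0.00144
27.85 [ 0.50354675 -0.082273    0.23731185] [ 0.28427477 -0.0692957  -1.86808906] [ 0.02375746  0.0309313  -0.04384417] [-3.69625085e-01  3.11954261e+00 -1.69265546e-04]
```

The nose is 12 mm into the upper bore with no side force. I'll continue.

>>> move_arm(plan=[[0,0,0,0,0,0.15,10],[0,0,0,0,0,0.2,10],[0,0,0,0,0,0.2,10],[0,0,0,0,0,0.2,10],[0,0,0,0,0,0.2,10],[0,0,0,0,0,0.2,10],[0,0,0,0,0,0.2,10],[0,0,0,0,0,0.1,10],[0,0,0,0,0,0,10],[0,0,0,0,0,0,10]])

```text
t: 29.0
tool_pos: [0.5035, -0.0823, 0.201]
orientation: [-0.37, 3.12, -0.0]
force: [0.7, 0.3, -1.9]
opening: 0.0194
gripper_force: 30.0
```

>>> move_arm(plan=[[0,0,0,0,0,0.1,10],[0,0,0,0,0,0.1,10],[0,0,0,0,0,0.1,10],[0,0,0,0,0,0.1,10],[0,0,0,0,0,0.1,10],[0,0,0,0,0,0,10],[0,0,0,0,0,0,10],[0,0,0,0,0,0,10],[0,0,0,0,0,0,10],[0,0,0,0,0,0,10]])

```text
t: 30.0
tool_pos: [0.5035, -0.0823, 0.1885]
orientation: [-0.37, 3.12, -0.0]
force: [-0.4, -0.8, -2.1]
opening: 0.0196
gripper_force: 30.0
```

>>> move_arm(plan=[[0,0,0,0,0,0.15,10],[0,0,0,0,0,0.15,10],[0,0,0,0,0,0.15,10],[0,0,0,0,0,0.15,10],[0,0,0,0,0,0.15,10],[0,0,0,0,0,0.15,10],[0,0,0,0,0,0.04,10],[0,0,0,0,0,0,10],[0,0,0,0,0,0,10],[0,0,0,0,0,0,10]])

```text
t: 31.0
tool_pos: [0.5036, -0.0823, 0.1651]
orientation: [-0.369, 3.119, -0.0]
force: [0.3, 0.3, -2.5]
opening: 0.0194
gripper_force: 30.0
```

Run:
```python
from h import *
from m import desc
s=read_state();print(s["t"],s["tool_pos"],s["force"],s["wrist_torque"],s["opening"])
c=read_camera("scene");P=cloud(c);h=cv2.cvtColor(c["frame"],cv2.COLOR_RGB2HSV)
save(c,"e.png",(255,170,445,305),4)
m=(c["z_map"]>0)&(np.hypot(P[...,0]-.504,P[...,1]+.082)<.012)&(P[...,2]>.005)
print(np.histogram(P[m][:,2],bins=[0,.01,.02,.03,.04,.06,.09,.11,.15])[0])
```

```text
31.0 [ 0.50361649 -0.08230205  0.16513893] [ 0.28727641  0.26851926 -2.5424733 ] [ 0.08165292 -0.04109373 -0.03825255] 0.01937758538982502
[ 0  0  0  0 23  0 31 49]
```

View pics/e.png

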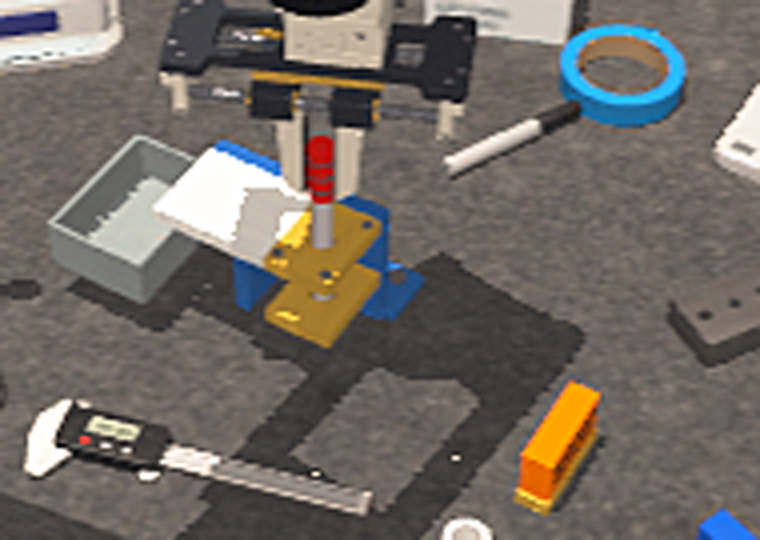

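The rod enters the upper bore at (322,245) and the lower one at (322,295). The block stands upright at (560,445), and the top plate is empty of chips.

```bash
python3 -c "
from plant import close_job
print(close_job())"
```

```text
the job is handed in; nothing more can be done
None
```

The job is handed in at about 31 s of the 64 s limit: the three chips are in the tray, the orange block stands upright clear of the fixture, and the red-handled rod is held through both bushings with its nose about 20 mm above the plate, a height worked out from the arm's position rather than seen.

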